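# Clamp the casting with the reversible ratchet clamp

## Task

The ratchet hold-down clamp over the casting is still set to loosen. Flip the pawl lever on its handle right over to tighten (clockwise) before you turn the screw, then work the handle back and forth until the clamp's pad holds the casting firmly, without ever slackening the screw or crushing the casting; then let go of everything. Leave the casting in its nest and the loose parts round the clamp where they are.

Things in the scene. Friction and masses are not known exactly. Their poses are not given: they have to be found in the camera images.
- clamp: Hold-down clamp fixed to the bench: grey C-frame on a steel base plate 165x96x16 mm, 125 mm high, its nose over the casting. On the nose lie a toothed steel ratchet wheel (66 mm across) and above it the ratchet handle. Origin on the screw axis at bench level; its x axis points to the column; the handle at 0 points along its -x, roughly to the robot.
- hub (a point): Point on the vertical axis of the clamp screw, on top of its dark hex head, 168 mm above the bench. Wheel and handle turn about this axis; the wheel's 16 teeth (0.39 rad apart) are worked by a sprung pawl under the handle bar.
- grip (a point): Centre of the upright black cylindrical grip on the outer end of the handle, 186 mm above the bench, 146 mm from the screw axis. The grip is 22 mm in diameter, from 156 to 212 mm above the bench, on a steel bar 22 mm wide whose top is at 156 mm. It swings in a level arc about the hub.
- handle (a joint): Swing of the handle about the screw axis, rad, growing clockwise seen from above (the grip of a handle that points at the robot then goes to the robot's left); hard stops at -0.55 and 0.55. It stays where it is left. In its free direction it takes about 2 N at the grip and the pawl rides over the teeth; in its driving direction it catches within one tooth and carries the screw along.
- lever_peg (a point): Middle of the upright dark steel peg of the pawl lever, 177 mm above the bench; peg 10 mm in diameter, top at 188 mm, standing on the flat lever (top at 162 mm) on the handle bar. The lever's pivot is on the handle's centre line 50 mm from the screw axis; the peg is 34 mm from the pivot, on the side of the grip (62 mm between peg and grip centres with the lever at 0).
- lever (a joint): Angle of the pawl lever on the handle, rad, growing clockwise seen from above. -0.45 (stop) = loosen: the handle drives the screw anticlockwise; 0.45 (stop) = tighten: it drives clockwise. The peg leans to the side to which the handle drives. It takes about 2 N at the peg over some 30 mm and stays where it is left; the handle may give way a little. Below 0.3 the pawl is not set.
- screw (a joint): Turn of the screw from the start, rad, growing clockwise seen from above = tightening; it holds by friction when let go. Sideways force at the grip: about 5 N (jerks to 9 N) to keep it turning with the pad in the air, 8 to 9 N when firmly tight, over 10 N crushes the casting. Held still there, the grip pushes back with about 0 N in the air, 2.5 to 4 N when firmly tight, over 5 N at crushing.
- spindle: Upright threaded spindle under the wheel with a round steel pad (38 mm across) at its foot; goes down 8 mm per rad of the screw, does not rotate. From first touch to firmly tight takes about 0.2 rad more. Origin on the screw axis, at bench level at the start, so its z is minus its travel. The pad is set out differently each time: it starts 4 to 14 mm above the casting, and that is not measured.
- casting: The pale cast motor housing to be clamped, 51x55x42 mm, standing loose on the clamp's base plate (top 16 mm above the bench) between three low stops, on the screw axis. Origin at the centre of its underside. Not to be handled.
- waiting_casting: Another such casting, 51x55x42 mm, standing loose on the bench to the right of the clamp; bystander. Origin at the centre of its underside.
- waiting_stator: Stator pack with a greenish ring, 58x58x31 mm, loose on the bench to the left of the clamp; bystander. Origin at the centre of its underside.
- loose_screwdriver: Screwdriver 179 mm long, 27 mm thick, lying loose on the bench to the left in front of the clamp; bystander. Origin at the centre of its underside.

How it is judged (in metres and radians):
On the way, in this order (a step that is already met when the one before it is completed fails the run):
1. the pawl lever is flipped over to tighten (value of joint lever above 0.3 rad), for 0.1 s.
2. the pad bears on the casting (contact force between spindle and casting above 5 N), for 0.1 s.
At the end, for the whole second after the job is handed in: The pad presses on the casting with 30 to 100 N, held by the screw alone; the lever is at tighten (above 0.3 rad); the casting stands upright (within 0.06 rad) in its nest within 8 mm of the screw axis; the screw is at rest (contact force between spindle and casting between 30 and 100 N and value of joint lever above 0.3 rad and horizontal distance between casting and hub below 0.008 m and angle between casting's own z axis and vertical below 0.06 rad and velocity of joint screw between -0.05 and 0.05 rad/s); the robot touches nothing.
It fails at once if the casting is crushed: more than 100 N under the pad (contact force between spindle and casting above 100 N).
It fails at once if the screw is slackened by more than 0.3 rad (value of joint screw below -0.3 rad).
It fails at once if the casting is knocked out of its nest (distance of casting from where it was at the start of the episode above 0.012 m).
It fails at once if a bystander is moved by more than 30 mm (distance of any of waiting_casting, waiting_stator, loose_screwdriver from where it was at the start of the episode above 0.03 m).
It also fails if it takes over 72 s, if anything falls off the work surface, if the arm or the gripper's body presses on something with over 40 N, if the wrist force passes 120 N, or if a joint passes its speed limit or range.

## Robot

A 7-joint arm with a two-finger parallel gripper is mounted at the origin on a cart in front of the work surface, level with it; the furniture and walls round the work are solid. World frame = base frame: x ahead of the robot, y to its left, z up, the work surface at z = 0. Lengths are in mm, angles in degrees, forces in N, time in s.
With the tool pointing down it reaches from about 400 to 750 mm from the base axis. Payload 19.5 kg.
Tool frame: the origin (TCP) lies between the finger pads; the fingertips stand 8 mm ahead of it and the grasp point (between the pads) lies 11 mm behind it (robot.tips_ahead is the distance from the TCP to the fingertips, in mm); z points along the fingers, y is the direction in which the jaws open and shut (so a half turn about z gives the same grasp; the last joint's range is limited). The gripper opens to 85 mm and grips with 20 to 120 N. Pads are 22 mm wide; open, the fingers measure 114 mm over their backs; the gripper's body (76 mm by 85 mm) begins 54 mm behind the grasp point. The pads swing forward as they close: fully open they stand 13 mm farther back than shut.
Start: joints at [64.017, 40.479, -1.581, 85.061, 1.261, 54.483, -4.326], TCP at [230.14, -526.908, 239.268] pointing down, gripper open.
Joint ranges: [-155.06, 155.06], [-18.47, 123.98], [-90, 86.84], [0, 140.48], [-83.41, 263.41], [0, 116], [-161.91, 161.91]. Speed limits (degrees/s): [108.29, 108.29, 147.25, 147.25, 172.46, 172.46, 172.46].

## Interface

Orientations are given as [roll, pitch, yaw] about the fixed x, y, z axes, in that order (R = Rz(yaw) Ry(pitch) Rx(roll)).
In Python, from bench import read_state, cams, workorder, robot gives the robot as it stands.
- The arm moves only by the shell command python3 -m handwheel 'ROWS' [FORCE]. ROWS is JSON, a list of rows, each an object with "travel": the shift along the tool's x, y, z each as a share of 0.4 m, from -1 to 1, a list of three; "turn": the turn, a rotation vector about the tool's x, y, z each as a share of pi rad, from -1 to 1, a list of three; "claw": the closure, from 0 (fully open) to 1 (shut). In form: [{"travel": [dx, dy, dz], "turn": [rx, ry, rz], "claw": claw}, ...]. A call has 1 to 5 rows; each row is the pose to reach, as a shift and turn from the pose commanded when the call began, along the tool's axes at that moment, turning the shorter way round; what a row does not reach only later rows make up. A row lasts 1/10 s, in which the tool goes at most 50 mm and 8.59 degrees, less where a joint would pass 70% of its speed; a pose out of reach is approached as far as the arm can. A call with a number of a shift or a turn outside -1 to 1 is refused whole. A call with a gripper value outside its range is refused whole. The fingers move at their own pace and stop on an object; FORCE is the grip in N (left out, the last holds). Time passes only in rows, so rows that repeat a pose let the fingers close. It gives the time, the measured TCP pose, the force and the opening at its end, in the units of the state.
- read_state(): the state, without advancing time (a new reading comes with each control period).
- cams.grab_frame(name): name is "scene" or "top" or "wrist"; returns the picture (420x560x3 uint8, red, green, blue); there is no depth.
- cams.calibration(name): a dict with "camera_matrix" (3x3 intrinsics, pixels), "extrinsics" (4x4, takes a point from camera to world coordinates); the wrist camera has in their place "mount" (4x4, takes a point from camera to tool coordinates, whose origin is the TCP and whose axes are the flange's). Camera axes: x right, y up, looking along -z (the intrinsics and any distortion apply to the point x, -y, -z); pixel columns grow to the right and rows downward; lengths in mm; the calibration is good to about 2 mm. A picture is of the moment at which its call begins: read the wrist's pose just before it. calibration takes no time and is no camera call.
- workorder.hand_in(): hands the job in, once; it reports no verdict.
The state is a dict: "time": time; "q": joint angles; "qd": joint speeds; "tau": joint torques, N m; "tool_pos": TCP position; "tcp_rot": TCP orientation; "force": force on the tool from outside, world axes, zero at the start; "torque": the same for the moment, N m; "gripper_width": finger opening in mm.
Only numpy, scipy, OpenCV 4.12 (cv2) and the standard library are available. Lean on these libraries where they do the work, as an engineer would, in place of code of your own. Each camera call takes 0.05 s, during which the arm holds its last target.

## Working session

There is one attempt and no reset: what is moved stays moved. The work goes in short steps, Python scripts to look and compute and a shell command to move; the robot and the scene stay as the last step left them, time stands still between calls to the robot, and variables do not carry over. Pictures are saved under pics/ and viewed, and the job is handed in when it is done.

```bash
ls; mkdir -p pics
python3 - <<'E'
from bench import read_state, cams, workorder, robot
import cv2
s=read_state(); print(s)
for n in ("scene","top"):
    cv2.imwrite(f"pics/{n}0.png",cams.grab_frame(n)[:,:,::-1]); print(n,cams.calibration(n))
print(cams.calibration("wrist"))
E
```

```text
pics
{'time': 0.0, 'q': array([64.01685381, 40.51161249, -1.58257047, 85.08353484,  1.25750767,
       54.48208432, -4.32625758]), 'qd': array([ 0.11151707,  0.03924934, -0.03520561, -0.05063096, -0.04991339,
       -0.09770782, -0.06554652]), 'tau': array([ 1.81532364e-04, -8.83229327e+01,  1.23435862e+00, -2.36168557e+01,
        1.69056770e-02,  6.56704608e-03, -1.04096465e-06]), 'tool_pos': array([ 230.0589489 , -526.70056633,  238.85414086]), 'tcp_rot': array([-1.79939937e+02, -7.00379609e-04,  2.35919138e+01]), 'force': array([ 0.44003772,  0.12583174, -0.3769252 ]), 'torque': array([-0.02083138,  0.00128432,  0.01756387]), 'gripper_width': 84.98128382878093}
scene {'camera_matrix': array([[399.72536666,   0.        , 279.20391088],
       [  0.        , 399.72536666, 216.63835598],
       [  0.        ,   0.        ,   1.        ]]), 'extrinsics': array([[-7.36317424e-01,  3.11396225e-01, -6.00723766e-01,
         9.25486155e+01],
       [-6.76372355e-01, -3.63524345e-01,  6.40601661e-01,
         5.86775970e+02],
       [-1.88967748e-02,  8.77999113e-01,  4.78289107e-01,
    
[... 465 characters left out ...]
02],
       [-9.10837714e-03,  6.24046301e-01,  7.81334276e-01,
         8.02206472e+02],
       [ 0.00000000e+00,  0.00000000e+00,  0.00000000e+00,
         1.00000000e+00]])}
{'camera_matrix': array([[325.46996221,   0.        , 286.07455538],
       [  0.        , 325.46996221, 204.31253078],
       [  0.        ,   0.        ,   1.        ]]), 'mount': array([[-6.58536831e-04,  9.59438712e-01,  2.81916519e-01,
         7.17969572e+01],
       [ 9.99999551e-01,  4.39831933e-04,  8.39059564e-04,
        -4.44888219e-01],
       [ 6.81030340e-04,  2.81916945e-01, -9.59438571e-01,
        -1.35050588e+02],
       [ 0.00000000e+00,  0.00000000e+00,  0.00000000e+00,
         1.00000000e+00]])}
```

View pics/scene0.png

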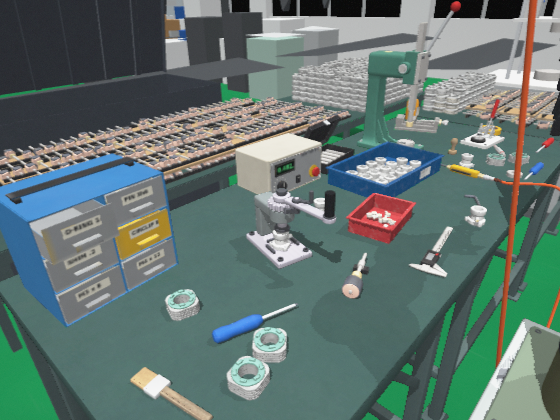

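View pics/top0.png

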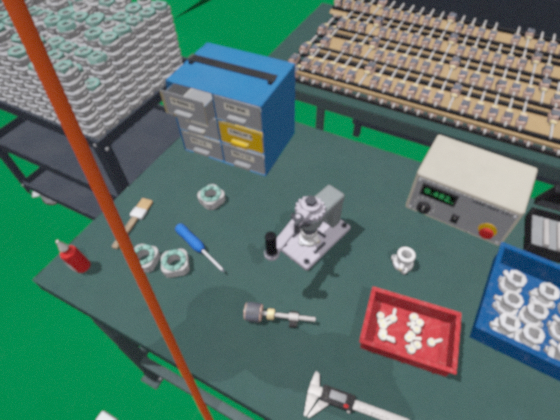

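Run:
```python
import cv2
a=cv2.imread("pics/scene0.png")[170:275,235:350]; cv2.imwrite("pics/s0z.png",cv2.resize(a,None,fx=5,fy=5,interpolation=cv2.INTER_CUBIC))
a=cv2.imread("pics/top0.png")[170:275,250:370]; cv2.imwrite("pics/t0z.png",cv2.resize(a,None,fx=5,fy=5,interpolation=cv2.INTER_CUBIC))
```

```text
(no output)
```

View pics/s0z.png

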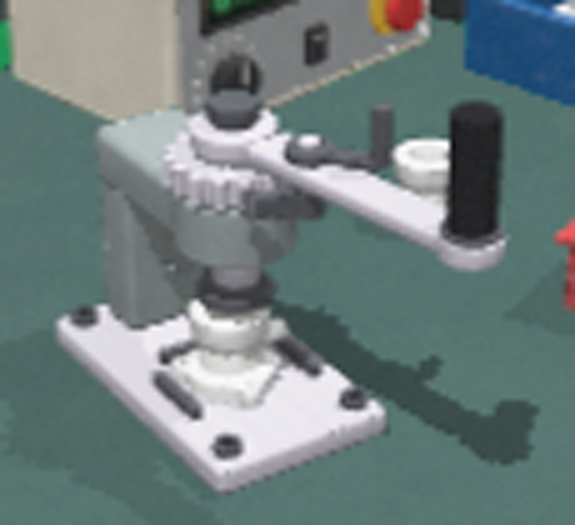

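View pics/t0z.png

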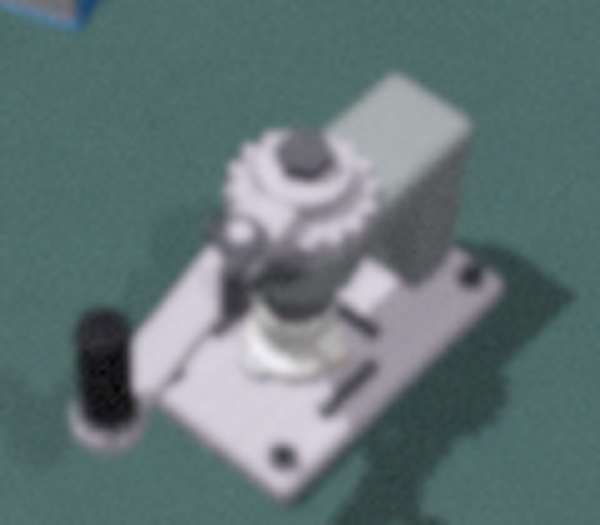

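```bash
cat > h.py <<'E'
import numpy as np, cv2
from bench import read_state, cams, robot
from scipy.spatial.transform import Rotation as R
def cal(n,state=None):
    c=cams.calibration(n)
    if n=="wrist":
        s=state or read_state(); T=np.eye(4); T[:3,:3]=R.from_euler('xyz',s['tcp_rot'],degrees=True).as_matrix(); T[:3,3]=s['tool_pos']
        return c['camera_matrix'],T@c['mount']
    return c['camera_matrix'],c['extrinsics']
def ray(n,u,v,st=None):
    K,E=cal(n,st); d=np.array([(u-K[0,2])/K[0,0],-(v-K[1,2])/K[1,1],-1]); return E[:3,3],E[:3,:3]@d
def plane(n,u,v,z,st=None):
    o,d=ray(n,u,v,st); return o+d*(z-o[2])/d[2]
def proj(n,p,st=None):
    K,E=cal(n,st); q=E[:3,:3].T@(np.asarray(p,float)-E[:3,3]); return np.array([K[0,0]*q[0]/-q[2]+K[0,2],K[1,1]*-q[1]/-q[2]+K[1,2]])
def tri(*rs):
    A=0;b=0
    for o,d in rs:
        d=d/np.linalg.norm(d);M=np.eye(3)-np.outer(d,d);A=A+M;b=b+M@o
    return np.linalg.solve(A,b)
E
python3 - <<'E'
from h import *
zs=lambda x,y:(235+(x+.5)/5-.5,170+(y+.5)/5-.5)
zt=lambda x,y:(250+(x+.5)/5-.5,170+(y+.5)/5-.5)
print("grip tri top",tri(ray("scene",*zs(476,108)),ray("top",*zt(104,326))))
print("grip top plane",plane("top",*zt(104,326),212),plane("scene",*zs(476,112),212))
print("hub",plane("top",*zt(306,153),168),tri(ray("scene",*zs(235,95)),ray("top",*zt(306,153))))
print("pegtop scene",plane("scene",*zs(382,108),188))
p=plane("scene",*zs(382,108),188); print((proj("top",p)-[250,170])*5)
E
```

```text
grip tri top [511.31562143  -9.18169265 212.83020826]
grip top plane [511.07500843  -9.1627645  212.        ] [511.09122473  -8.09819394 212.        ]
hub [653.34072693 -25.17834435 168.        ] [654.61247245 -24.72806776 169.6183197 ]
pegtop scene [573.70806841 -27.58041588 188.        ]
[224.00971076 259.65771051]
```

```bash
cat >> h.py <<'E'
def rows(targets, cmd=None):
    """targets: list of (x,y,z,yaw); cmd (x,y,z,yaw) = last commanded, else measured"""
    s=read_state(); 
    if cmd is None: p=s['tool_pos']; Rm=R.from_euler('xyz',s['tcp_rot'],degrees=True)
    else: p=np.array(cmd[:3],float); Rm=R.from_euler('xyz',[180,0,cmd[3]],degrees=True)
    for t in targets:
        d=Rm.inv().apply(np.array(t[:3],float)-p)/400
        r=(Rm.inv()*R.from_euler('xyz',[180,0,t[3]],degrees=True)).as_rotvec()/np.pi
        print(t,"travel",np.round(d,4).tolist(),"turn",np.round(r,4).tolist())
E
python3 - <<'E'
from h import *
zs=lambda x,y:(235+(x+.5)/5-.5,170+(y+.5)/5-.5)
zt=lambda x,y:(250+(x+.5)/5-.5,170+(y+.5)/5-.5)
for c in [(62,325),(225,478),(383,412)]: print("s",plane("scene",*zs(*c),16))
for c in [(285,490),(502,285),(160,393)]: print("t",plane("top",*zt(*c),16))
rows([(572,-58,260,0)],(230.14,-526.9,239.27,23.6))
E
```

```text
s [762.05218447  -3.68084285  16.        ]
s [606.64622244  40.72137802  16.        ]
s [586.01629498 -49.04550714  16.        ]
t [585.8794373  -52.90573986  16.        ]
t [738.9114443  -97.74788345  16.        ]
t [606.43524277  22.44810685  16.        ]
(572, -58, 260, 0) travel [1.2525, -0.732, -0.0518] turn [0.0, -0.0, 0.1311]
```

```bash
python3 -m handwheel '[{"travel":[0.63,-0.37,-0.052],"turn":[0,0,0.131],"claw":1},{"travel":[0.63,-0.37,-0.052],"turn":[0,0,0.131],"claw":1},{"travel":[0.63,-0.37,-0.052],"turn":[0,0,0.131],"claw":1},{"travel":[0.63,-0.37,-0.052],"turn":[0,0,0.131],"claw":1},{"travel":[0.63,-0.37,-0.052],"turn":[0,0,0.131],"claw":1}]' 40
python3 - <<'E'
from h import *
rows([(572,-64,260,0)])
E
```

```text
time: 0.6
tool_pos: [377.5, -323.2, 257.1]
tcp_rot: [-180.0, 0.0, -0.0]
force: [1.4, -0.4, 1.4]
gripper_width: 12.2
(572, -64, 260, 0) travel [0.4863, -0.6481, -0.0073] turn [-0.0001, 0.0001, -0.0]
```

```bash
python3 -m handwheel '[{"travel":[0.48,-0.64,0],"turn":[0,0,0],"claw":1},{"travel":[0.48,-0.64,0],"turn":[0,0,0],"claw":1},{"travel":[0.48,-0.64,0],"turn":[0,0,0],"claw":1},{"travel":[0.48,-0.64,0],"turn":[0,0,0],"claw":1},{"travel":[0.48,-0.64,0],"turn":[0,0,0],"claw":1}]'
python3 -m handwheel '[{"travel":[0.16,-0.22,0],"turn":[0,0,0],"claw":1},{"travel":[0.16,-0.22,0],"turn":[0,0,0],"claw":1},{"travel":[0.16,-0.22,0],"turn":[0,0,0],"claw":1},{"travel":[0.16,-0.22,0],"turn":[0,0,0],"claw":1}]'
python3 - <<'E'
from h import *
print(read_state())
cv2.imwrite("pics/w1.png",cams.grab_frame("wrist")[:,:,::-1])
E
```

```text
time: 1.1
tool_pos: [527.5, -123.1, 257.0]
tcp_rot: [-180.0, 0.0, 0.0]
force: [0.2, -1.4, -0.4]
gripper_width: 0.1
time: 1.5
tool_pos: [590.8, -35.6, 256.3]
tcp_rot: [-180.0, 0.1, 0.2]
force: [-1.0, -0.6, 0.6]
gripper_width: 0.2
{'time': 1.5, 'q': array([ -4.81930283,  41.57090509,  10.83517308,  79.90109057,
        -8.35042392,  59.36594671, -82.23196242]), 'qd': array([ 2.98617662, -1.62586492,  1.54969904,  2.67292652,  0.51286087,
       -0.84907207,  1.3346543 ]), 'tau': array([ -5.22370309, -88.05950403,   3.74112993, -26.7141813 ,
        -0.30311842,   0.37765313,  -0.64946154]), 'tool_pos': array([590.84324747, -35.6004394 , 256.30864057]), 'tcp_rot': array([-1.79983636e+02,  5.70924007e-02,  1.53832860e-01]), 'force': array([-1.04769857, -0.59590767,  0.56861049]), 'torque': array([-0.04210632,  0.11401918, -0.01706908]), 'gripper_width': 0.16726336173103842}
```

View pics/w1.png

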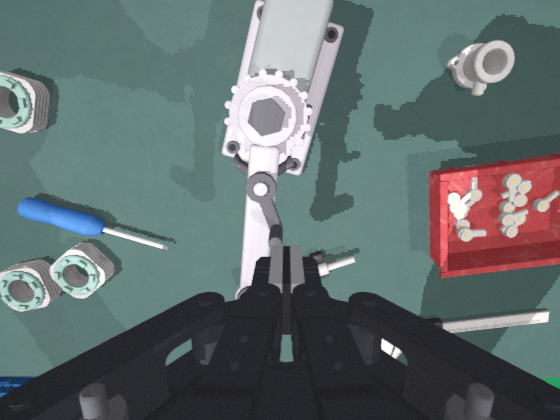

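Run:
```python
from h import *
a=cv2.imread("pics/w1.png")[60:310,200:340]; cv2.imwrite("pics/w1z.png",cv2.resize(a,None,fx=2.4,fy=2.4,interpolation=cv2.INTER_CUBIC) if 0 else cv2.resize(a,None,fx=2.4,fy=2.4,interpolation=cv2.INTER_CUBIC))
print(read_state()['tool_pos'],read_state()['tcp_rot'])
print("hub",plane("wrist",267,114,168)); print("pivot",plane("wrist",261,187,162)); print("pegtop",plane("wrist",276,236,188))
```

```text
[590.22690171 -37.41707511 256.65519473] [1.79975284e+02 5.42640000e-02 2.68209098e-02]
hub [658.30916241 -24.18187654 168.        ]
pivot [607.25885356 -18.64260747 162.        ]
pegtop [579.66567528 -30.03110147 188.        ]
```

View pics/w1z.png

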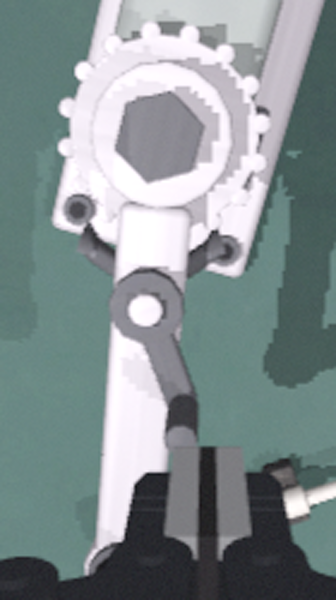

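```bash
python3 -m handwheel '[{"travel":[-0.04,0.055,0],"turn":[0,0,0],"claw":1},{"travel":[-0.04,0.055,0.08],"turn":[0,0,0],"claw":1},{"travel":[-0.04,0.055,0.2],"turn":[0,0,0],"claw":1},{"travel":[-0.04,0.055,0.2],"turn":[0,0,0],"claw":1},{"travel":[-0.04,0.055,0.2],"turn":[0,0,0],"claw":1}]'
python3 - <<'E'
from h import *
print(read_state()['tool_pos'])
cv2.imwrite("pics/w2.png",cams.grab_frame("wrist")[:,:,::-1])
E
```

```text
time: 2.05
tool_pos: [574.3, -60.3, 178.2]
tcp_rot: [180.0, 0.0, -0.1]
force: [0.3, -0.2, 1.9]
gripper_width: 0.2
[574.33988102 -60.29326407 178.19200959]
```

View pics/w2.png

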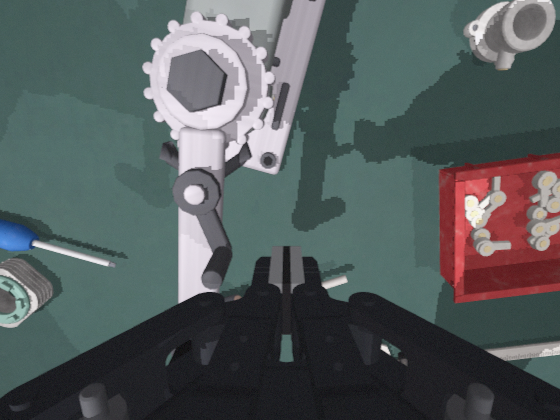

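```bash
python3 - <<'E'
from h import *
s=read_state()
print("pegtop",plane("wrist",212,276,188,s),"hub",plane("wrist",196,79,168,s),"piv",plane("wrist",195,193,163,s))
E
python3 -m handwheel '[{"travel":[0,-0.02,0],"turn":[0,0,0],"claw":1},{"travel":[0,-0.04,0],"turn":[0,0,0],"claw":1},{"travel":[0,-0.055,0],"turn":[0,0,0],"claw":1},{"travel":[0,-0.065,0],"turn":[0,0,0],"claw":1},{"travel":[0,-0.075,0],"turn":[0,0,0],"claw":1}]'
python3 -m handwheel '[{"travel":[0,-0.01,0],"turn":[0,0,0],"claw":1},{"travel":[0,-0.02,0],"turn":[0,0,0],"claw":1},{"travel":[0,-0.03,0],"turn":[0,0,0],"claw":1},{"travel":[0,-0.03,0],"turn":[0,0,0],"claw":1}]'
python3 - <<'E'
from h import *
print(read_state()['tool_pos'],read_state()['force'])
cv2.imwrite("pics/w3.png",cams.grab_frame("wrist")[:,:,::-1])
E
```

```text
pegtop [577.25693764 -27.40607089 188.        ] hub [658.57872325 -21.62059473 168.        ] piv [607.85754858 -15.7985801  163.        ]
time: 2.6
tool_pos: [574.7, -28.7, 177.3]
tcp_rot: [180.0, -0.0, 0.0]
force: [-0.4, -2.0, 0.3]
gripper_width: -0.1
time: 3.0
tool_pos: [574.6, -16.5, 177.0]
tcp_rot: [-180.0, 0.0, 0.0]
force: [1.0, -0.7, 0.2]
gripper_width: -0.1
[574.61420431 -16.53294639 177.02994269] [ 1.00459495 -0.66789855  0.19124501]
```

View pics/w3.png

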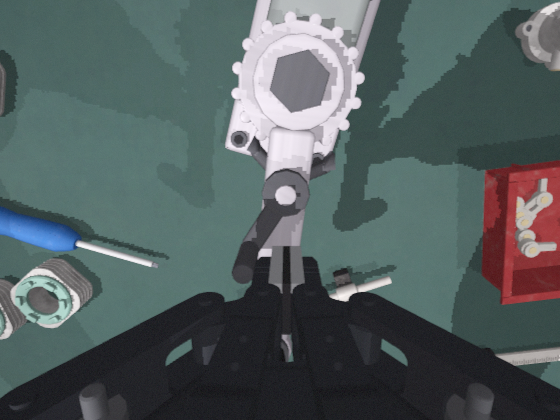

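Run:
```python
from h import *
h=plane("wrist",299,80,168);p=plane("wrist",286,195,163);g=plane("wrist",243,271,188);print(h,p,g)
a=lambda v:np.arctan2(v[1],v[0])
print("handle",np.degrees(a(p-h))%360,"lever",-(a(g-p)%6.2832-a(p-h)%6.2832), np.linalg.norm((p-h)[:2]),np.linalg.norm((g-p)[:2]))
```

```text
[657.43453155 -21.40435537 168.        ] [606.83011486 -16.00761505 163.        ] [580.20740584   2.14478052 188.        ]
handle 173.91266313091606 lever 0.492188887039938 50.89137249083531 32.222323019600395
```

```bash
python3 -m handwheel '[{"travel":[0,0.02,0],"turn":[0,0,0],"claw":1},{"travel":[0,0.02,-0.1],"turn":[0,0,0],"claw":1},{"travel":[0,0.02,-0.17],"turn":[0,0,0],"claw":0.55},{"travel":[-0.1,0.0,-0.17],"turn":[0,0,0.033],"claw":0.55},{"travel":[-0.16,-0.02,-0.17],"turn":[0,0,0.033],"claw":0.55}]' 60
python3 -m handwheel '[{"travel":[0,0,0],"turn":[0,0,0],"claw":0.55},{"travel":[0,0,0],"turn":[0,0,0],"claw":0.55}]'
python3 - <<'E'
from h import *
s=read_state();print(s['tool_pos'],s['tcp_rot'],s['force'])
for n in ("wrist","scene","top"): cv2.imwrite(f"pics/{n}4.png",cams.grab_frame(n)[:,:,::-1])
a=cv2.imread("pics/scene4.png")[120:275,235:390]; a=cv2.resize(a,None,fx=3.8,fy=3.8,interpolation=cv2.INTER_CUBIC)
cv2.imwrite("pics/s4z.png",a)
rows([(511,-8,240,-6)])
E
```

```text
time: 3.55
tool_pos: [508.9, -9.8, 245.6]
tcp_rot: [-180.0, -0.0, -6.2]
force: [1.3, -0.2, -0.9]
gripper_width: 38.5
time: 3.75
tool_pos: [510.7, -9.5, 245.3]
tcp_rot: [-180.0, -0.0, -5.9]
force: [0.3, 0.2, 0.1]
gripper_width: 38.0
[510.74473264  -9.45127427 245.34129094] [-1.79986887e+02 -2.16968670e-02 -5.92764599e+00] [0.25443459 0.23905556 0.12535305]
(511, -8, 240, -6) travel [-0.0006, -0.0039, 0.0121] turn [0.0, 0.0, 0.0003]
```

View pics/wrist4.png

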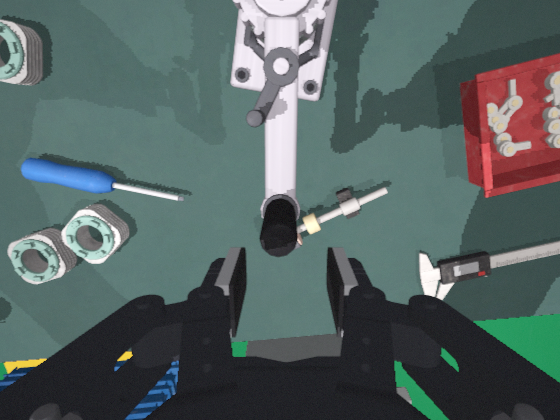

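View pics/s4z.png

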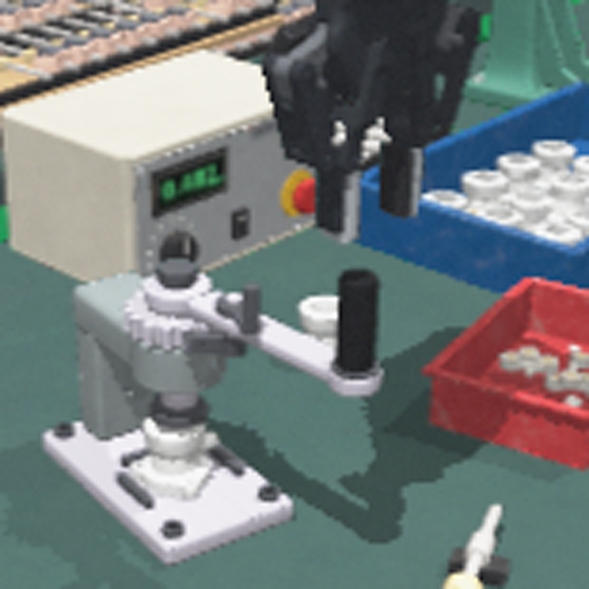

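View pics/top4.png

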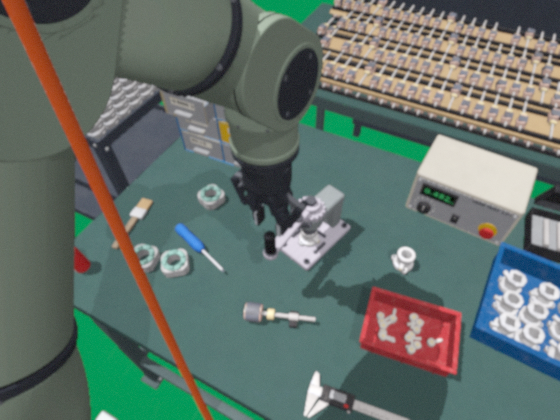

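Run:
```python
from h import *
s=read_state();print(s['tool_pos'])
print(plane("wrist",279,239,212,s),"piv",plane("wrist",282,66,163,s),"peg",plane("wrist",255,116,188,s))
```

```text
[511.05974005  -9.58029907 244.82818604]
[513.61444299  -5.27713776 212.        ] piv [607.6148316  -16.54643627 163.        ] peg [580.08830224   1.58761992 188.        ]
```

```bash
python3 -m handwheel '[{"travel":[0.003,-0.007,0],"turn":[0,0,0],"claw":0.6},{"travel":[0.003,-0.007,0.06],"turn":[0,0,0],"claw":0.6},{"travel":[0.003,-0.007,0.12],"turn":[0,0,0],"claw":0.6},{"travel":[0.003,-0.007,0.177],"turn":[0,0,0],"claw":0.6},{"travel":[0.003,-0.007,0.177],"turn":[0,0,0],"claw":0.6}]' 60
python3 - <<'E'
from h import *
s=read_state();print(s['tool_pos'],s['tcp_rot'],s['force'],s['gripper_width'])
cv2.imwrite("pics/w5.png",cams.grab_frame("wrist")[:,:,::-1])
E
```

```text
time: 4.4
tool_pos: [511.3, -6.4, 172.1]
tcp_rot: [180.0, 0.2, -5.9]
force: [-0.4, 0.2, 0.9]
gripper_width: 34.3
[511.32329003  -6.37603134 172.11071657] [179.97847493   0.22167568  -5.93037377] [-0.3610821   0.20523422  0.91404549] 34.25004655141528
```

View pics/w5.png

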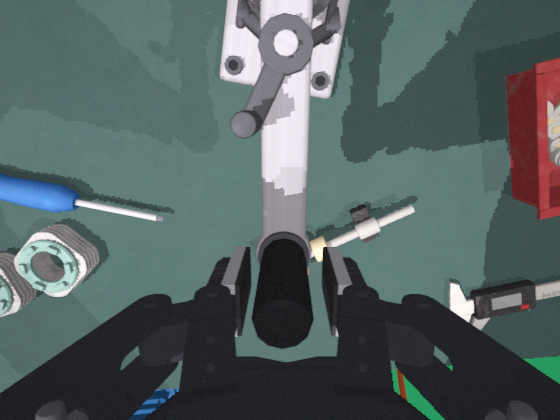

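```bash
cat >> h.py <<'E'
H=np.array([657.,-23.])
def st():
    s=read_state(); v=s['tool_pos'][:2]-H; r=np.linalg.norm(v); f=np.arctan2(v[1],v[0])%6.28318531
    h=np.radians(163.9)-f; t=np.array([np.sin(f),-np.cos(f)]); rr=v/r
    print("t%.2f tcp-h %.3f r %.1f z %.1f yaw-err %.1f | Fcw %.2f Frad %.2f Fz %.2f w %.1f"%(s['time'],h,r,s['tool_pos'][2],(s['tcp_rot'][2]-(np.degrees(f)-180)),s['force'][:2]@t,s['force'][:2]@rr,s['force'][2],s['gripper_width']))
E
python3 -c "from h import *;st()"
python3 -m handwheel '[{"travel":[0.0005,-0.0182,0],"turn":[0,0,0.0159],"claw":0.6},{"travel":[0.0018,-0.0364,0],"turn":[0,0,0.0318],"claw":0.6},{"travel":[0.0041,-0.0545,0],"turn":[0,0,0.0477],"claw":0.6},{"travel":[0.0073,-0.0725,0],"turn":[0,0,0.0637],"claw":0.6},{"travel":[0.0113,-0.0903,0],"turn":[0,0,0.0796],"claw":0.6}]'
python3 -c "from h import *;st()"
python3 -m handwheel '[{"travel":[0.0005,-0.0182,0],"turn":[0,0,0.0159],"claw":0.6},{"travel":[0.0018,-0.0364,0],"turn":[0,0,0.0318],"claw":0.6},{"travel":[0.0041,-0.0545,0],"turn":[0,0,0.0477],"claw":0.6},{"travel":[0.0073,-0.0725,0],"turn":[0,0,0.0637],"claw":0.6}]'
python3 -c "from h import *;st()"
python3 -m handwheel '[{"travel":[0.0005,-0.0182,0],"turn":[0,0,0.0159],"claw":0.6},{"travel":[0.0018,-0.0364,0],"turn":[0,0,0.0318],"claw":0.6}]'
python3 -c "from h import *;st()"
```

```text
t4.45 tcp-h -0.167 r 146.0 z 173.7 yaw-err 0.6 | Fcw 0.52 Frad -0.25 Fz 0.70 w 34.3
time: 4.95
tool_pos: [520.9, 29.1, 175.6]
tcp_rot: [-180.0, -0.1, -20.4]
force: [-0.0, -2.2, -2.0]
gripper_width: 34.2
t4.95 tcp-h 0.085 r 145.8 z 175.6 yaw-err 0.6 | Fcw -2.08 Frad -0.78 Fz -2.00 w 34.2
time: 5.35
tool_pos: [533.6, 55.0, 175.6]
tcp_rot: [-180.0, -0.1, -31.9]
force: [0.1, -5.7, -1.3]
gripper_width: 34.4
t5.35 tcp-h 0.282 r 146.0 z 175.6 yaw-err 0.4 | Fcw -4.78 Frad -3.16 Fz -1.27 w 34.4
time: 5.55
tool_pos: [541.9, 67.0, 175.6]
tcp_rot: [-180.0, -0.1, -37.6]
force: [0.3, -5.8, -2.0]
gripper_width: 34.5
t5.55 tcp-h 0.382 r 146.1 z 175.6 yaw-err 0.4 | Fcw -4.40 Frad -3.78 Fz -1.98 w 34.5
```

```bash
python3 -m handwheel '[{"travel":[0.0005,-0.0182,0],"turn":[0,0,0.0159],"claw":0.6},{"travel":[0.0018,-0.0364,0],"turn":[0,0,0.0318],"claw":0.6},{"travel":[0.0041,-0.0545,0],"turn":[0,0,0.0477],"claw":0.6}]'
python3 -m handwheel '[{"travel":[0,0,0],"turn":[0,0,0],"claw":0.6},{"travel":[0,0,0],"turn":[0,0,0],"claw":0.6}]'
python3 - <<'E'
from h import *
st()
for n in ("wrist","scene"): cv2.imwrite(f"pics/{n}6.png",cams.grab_frame(n)[:,:,::-1])
a=cv2.imread("pics/scene6.png")[150:270,235:350]; a=cv2.resize(a,None,fx=5,fy=5,interpolation=cv2.INTER_CUBIC)
cv2.imwrite("pics/s6z.png",a)
E
```

```text
time: 5.85
tool_pos: [556.4, 83.3, 175.6]
tcp_rot: [-180.0, -0.0, -46.2]
force: [-1.7, -4.5, -1.1]
gripper_width: 34.4
time: 6.05
tool_pos: [556.1, 83.7, 175.1]
tcp_rot: [-179.9, -0.0, -45.9]
force: [-0.6, 0.2, -0.3]
gripper_width: 34.4
t6.05 tcp-h 0.532 r 146.9 z 175.1 yaw-err 0.7 | Fcw -0.26 Frad 0.55 Fz -0.29 w 34.4
```

View pics/wrist6.png

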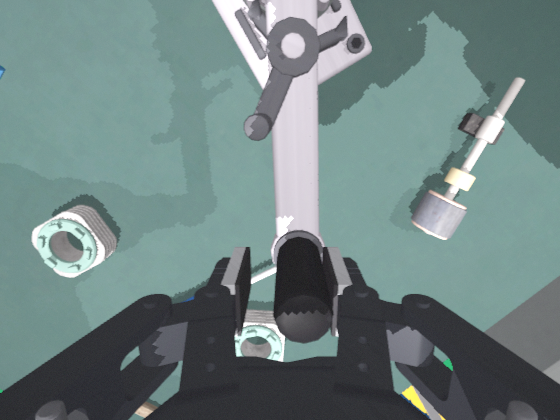

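View pics/s6z.png

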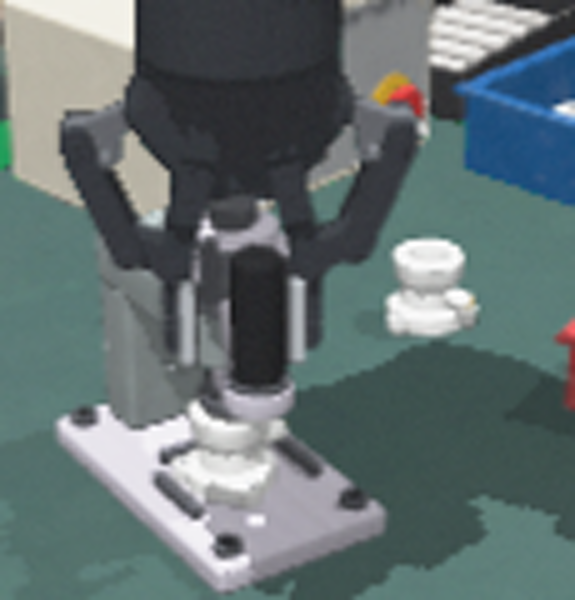

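```bash
python3 -m handwheel '[{"travel":[0.0018,0.0364,0],"turn":[0,0,-0.0318],"claw":0.6},{"travel":[0.0073,0.0725,0],"turn":[0,0,-0.0637],"claw":0.6},{"travel":[0.0163,0.1079,0],"turn":[0,0,-0.0955],"claw":0.6},{"travel":[0.0288,0.1421,0],"turn":[0,0,-0.1273],"claw":0.6},{"travel":[0.0447,0.1750,0],"turn":[0,0,-0.1592],"claw":0.6}]'
python3 -c "from h import *;st()"
python3 -m handwheel '[{"travel":[0.0018,0.0364,0],"turn":[0,0,-0.0318],"claw":0.6},{"travel":[0.0073,0.0725,0],"turn":[0,0,-0.0637],"claw":0.6},{"travel":[0.0163,0.1079,0],"turn":[0,0,-0.0955],"claw":0.6},{"travel":[0.0288,0.1421,0],"turn":[0,0,-0.1273],"claw":0.6},{"travel":[0.0447,0.1750,0],"turn":[0,0,-0.1592],"claw":0.6}]'
python3 -c "from h import *;st()"
python3 -m handwheel '[{"travel":[0.0005,0.0182,0],"turn":[0,0,-0.0159],"claw":0.6},{"travel":[0.0005,0.0182,0],"turn":[0,0,-0.0159],"claw":0.6}]'
python3 - <<'E'
from h import *
st()
for n in ("wrist","scene"): cv2.imwrite(f"pics/{n}7.png",cams.grab_frame(n)[:,:,::-1])
a=cv2.imread("pics/scene7.png")[150:270,235:350]; a=cv2.resize(a,None,fx=5,fy=5,interpolation=cv2.INTER_CUBIC)
cv2.imwrite("pics/s7z.png",a)
E
```

```text
time: 6.65
tool_pos: [517.6, 22.1, 174.7]
tcp_rot: [-179.9, -0.0, -17.1]
force: [1.6, 1.1, -1.2]
gripper_width: 34.1
t6.65 tcp-h 0.032 r 146.5 z 174.7 yaw-err 0.9 | Fcw 1.52 Frad -1.15 Fz -1.20 w 34.1
time: 7.15
tool_pos: [513.8, -50.4, 174.7]
tcp_rot: [-180.0, -0.0, 11.6]
force: [1.5, 1.2, -0.5]
gripper_width: 33.9
t7.15 tcp-h -0.470 r 145.8 z 174.7 yaw-err 0.7 | Fcw 0.84 Frad -1.71 Fz -0.48 w 33.9
time: 7.35
tool_pos: [515.7, -58.3, 174.6]
tcp_rot: [180.0, -0.0, 14.1]
force: [0.6, -0.2, -0.2]
gripper_width: 34.0
t7.35 tcp-h -0.526 r 145.7 z 174.6 yaw-err 0.1 | Fcw -0.33 Frad -0.54 Fz -0.18 w 34.0
```

View pics/wrist7.png

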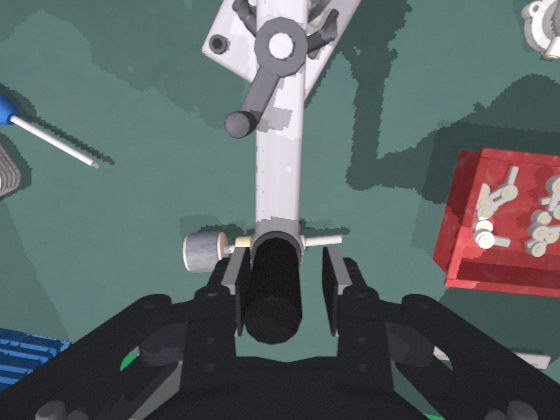

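View pics/s7z.png

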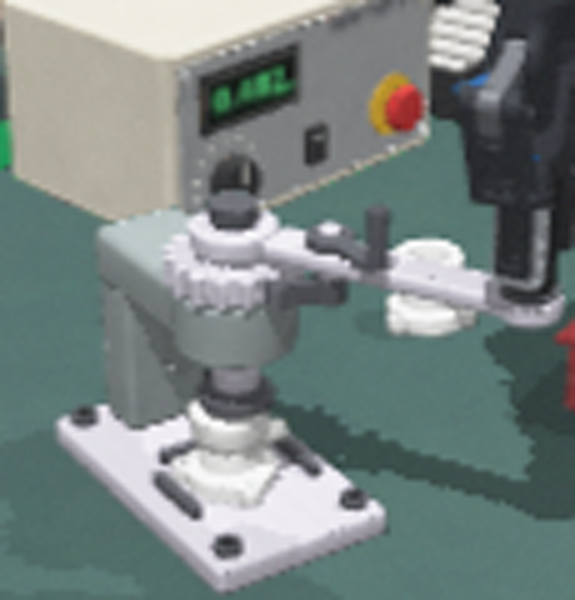

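```bash
python3 -m handwheel '[{"travel":[0.0005,-0.0182,0],"turn":[0,0,0.0159],"claw":0.6},{"travel":[0.0018,-0.0364,0],"turn":[0,0,0.0318],"claw":0.6},{"travel":[0.0041,-0.0545,0],"turn":[0,0,0.0477],"claw":0.6},{"travel":[0.0073,-0.0725,0],"turn":[0,0,0.0637],"claw":0.6},{"travel":[0.0113,-0.0903,0],"turn":[0,0,0.0796],"claw":0.6}]'
python3 -c "from h import *;st()"
for i in 1; do :; done
python3 -m handwheel '[{"travel":[0.0005,-0.0182,0],"turn":[0,0,0.0159],"claw":0.6},{"travel":[0.0018,-0.0364,0],"turn":[0,0,0.0318],"claw":0.6},{"travel":[0.0041,-0.0545,0],"turn":[0,0,0.0477],"claw":0.6}]'
python3 -c "from h import *;st()"
python3 -m handwheel '[{"travel":[0.0005,-0.0182,0],"turn":[0,0,0.0159],"claw":0.6},{"travel":[0.0018,-0.0364,0],"turn":[0,0,0.0318],"claw":0.6}]'
python3 -c "from h import *;st()"
python3 -m handwheel '[{"travel":[0,0,0],"turn":[0,0,0],"claw":0.6},{"travel":[0,0,0],"turn":[0,0,0],"claw":0.6}]'
python3 -c "from h import *;st()"
```

```text
time: 7.95
tool_pos: [511.3, -20.4, 174.4]
tcp_rot: [180.0, -0.0, -0.4]
force: [0.8, -2.5, -1.3]
gripper_width: 34.2
t7.95 tcp-h -0.263 r 145.7 z 174.4 yaw-err 0.7 | Fcw -2.51 Frad -0.89 Fz -1.29 w 34.2
time: 8.25
tool_pos: [513.1, 1.1, 174.4]
tcp_rot: [180.0, -0.0, -8.9]
force: [1.5, -5.9, -2.6]
gripper_width: 34.3
t8.25 tcp-h -0.115 r 145.9 z 174.4 yaw-err 0.5 | Fcw -5.54 Frad -2.49 Fz -2.65 w 34.3
time: 8.45
tool_pos: [516.0, 15.3, 174.4]
tcp_rot: [180.0, -0.1, -14.7]
force: [1.2, -5.3, -1.3]
gripper_width: 33.8
t8.45 tcp-h -0.016 r 146.1 z 174.4 yaw-err 0.5 | Fcw -4.77 Frad -2.58 Fz -1.26 w 33.8
time: 8.65
tool_pos: [515.7, 15.5, 174.3]
tcp_rot: [-180.0, 0.0, -14.4]
force: [0.1, -0.2, 0.4]
gripper_width: 34.3
t8.65 tcp-h -0.015 r 146.4 z 174.3 yaw-err 0.8 | Fcw -0.20 Frad -0.11 Fz 0.35 w 34.3
```

Still in the air. Continue in 0.15 rad pieces with a stop after each.

```bash
python3 -m handwheel '[{"travel":[0.0005,-0.0182,0],"turn":[0,0,0.0159],"claw":0.6},{"travel":[0.0018,-0.0364,0],"turn":[0,0,0.0318],"claw":0.6},{"travel":[0.0041,-0.0545,0],"turn":[0,0,0.0477],"claw":0.6}]'
python3 -c "from h import *;st()"
python3 -m handwheel '[{"travel":[0,0,0],"turn":[0,0,0],"claw":0.6},{"travel":[0,0,0],"turn":[0,0,0],"claw":0.6}]'
python3 -c "from h import *;st()"
```

```text
time: 8.95
tool_pos: [522.7, 35.2, 174.3]
tcp_rot: [180.0, 0.0, -23.2]
force: [-1.0, -4.7, 0.0]
gripper_width: 34.6
t8.95 tcp-h 0.128 r 146.4 z 174.3 yaw-err 0.2 | Fcw -4.75 Frad -0.97 Fz 0.04 w 34.6
time: 9.15
tool_pos: [522.7, 35.6, 174.2]
tcp_rot: [-180.0, 0.0, -23.0]
force: [-0.3, -0.7, 0.4]
gripper_width: 34.1
t9.15 tcp-h 0.131 r 146.5 z 174.2 yaw-err 0.6 | Fcw -0.79 Frad -0.03 Fz 0.39 w 34.1
```

```bash
python3 -m handwheel '[{"travel":[0.0005,-0.0182,0],"turn":[0,0,0.0159],"claw":0.6},{"travel":[0.0018,-0.0364,0],"turn":[0,0,0.0318],"claw":0.6}]'
python3 -c "from h import *;st()"
python3 -m handwheel '[{"travel":[0,0,0],"turn":[0,0,0],"claw":0.6},{"travel":[0,0,0],"turn":[0,0,0],"claw":0.6}]'
python3 -c "from h import *;st()"
```

```text
time: 9.35
tool_pos: [528.9, 47.9, 174.3]
tcp_rot: [180.0, 0.0, -28.9]
force: [-2.0, -4.6, 0.2]
gripper_width: 34.0
t9.35 tcp-h 0.225 r 146.4 z 174.3 yaw-err 0.1 | Fcw -4.99 Frad -0.47 Fz 0.16 w 34.0
time: 9.55
tool_pos: [529.2, 48.6, 174.3]
tcp_rot: [-180.0, 0.0, -28.7]
force: [-1.0, -1.6, -0.1]
gripper_width: 34.2
t9.55 tcp-h 0.229 r 146.5 z 174.3 yaw-err 0.6 | Fcw -1.90 Frad 0.03 Fz -0.15 w 34.2
```

```bash
python3 -m handwheel '[{"travel":[0,0,0],"turn":[0,0,0],"claw":0.6},{"travel":[0,0,0],"turn":[0,0,0],"claw":0.6}]'
python3 -c "from h import *;st()"
python3 -m handwheel '[{"travel":[0.0001,-0.0091,0],"turn":[0,0,0.008],"claw":0.6},{"travel":[0.0005,-0.0182,0],"turn":[0,0,0.0159],"claw":0.6}]'
python3 -c "from h import *;st()"
python3 -m handwheel '[{"travel":[0,0,0],"turn":[0,0,0],"claw":0.6},{"travel":[0,0,0],"turn":[0,0,0],"claw":0.6},{"travel":[0,0,0],"turn":[0,0,0],"claw":0.6}]'
python3 - <<'E'
from h import *
st()
cv2.imwrite("pics/scene8.png",cams.grab_frame("scene")[:,:,::-1])
a=cv2.imread("pics/scene8.png")[150:270,235:350]; a=cv2.resize(a,None,fx=5,fy=5,interpolation=cv2.INTER_CUBIC)
cv2.imwrite("pics/s8z.png",a)
E
```

```text
time: 9.75
tool_pos: [529.2, 48.5, 174.3]
tcp_rot: [-180.0, 0.0, -28.8]
force: [-1.3, 0.5, -0.2]
gripper_width: 34.2
t9.75 tcp-h 0.229 r 146.4 z 174.3 yaw-err 0.5 | Fcw -0.22 Frad 1.33 Fz -0.20 w 34.2
time: 9.95
tool_pos: [532.8, 54.6, 174.3]
tcp_rot: [180.0, 0.0, -31.8]
force: [-3.2, -4.3, 0.6]
gripper_width: 34.3
t9.95 tcp-h 0.278 r 146.4 z 174.3 yaw-err 0.2 | Fcw -5.38 Frad 0.42 Fz 0.65 w 34.3
time: 10.25
tool_pos: [533.0, 55.2, 174.3]
tcp_rot: [-180.0, 0.0, -31.6]
force: [-0.4, -1.7, -0.3]
gripper_width: 34.2
t10.25 tcp-h 0.281 r 146.6 z 174.3 yaw-err 0.6 | Fcw -1.60 Frad -0.58 Fz -0.32 w 34.2
```

View pics/s8z.png

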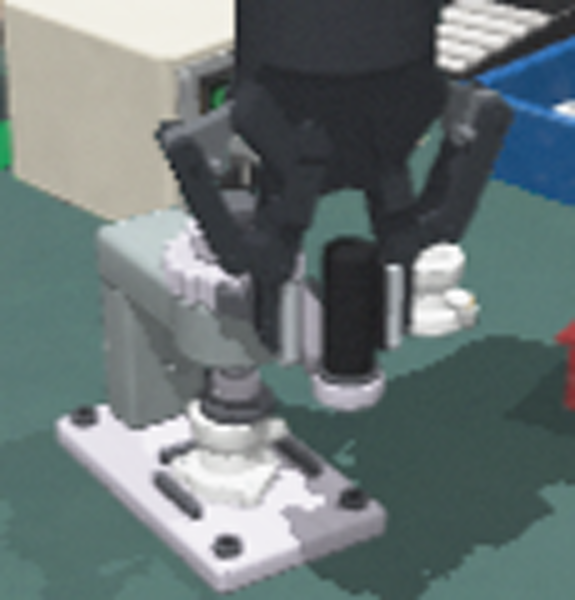

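```bash
Z='[{"travel":[0,0,0],"turn":[0,0,0],"claw":0.6}]'
for i in 1 2 3; do python3 -m handwheel '[{"travel":[0,0,0],"turn":[0,0,0],"claw":0.6}]' >/dev/null; python3 -c "from h import *;st()"; done
echo step
python3 -m handwheel '[{"travel":[0.0001,-0.0091,0],"turn":[0,0,0.008],"claw":0.6},{"travel":[0.0005,-0.0182,0],"turn":[0,0,0.0159],"claw":0.6}]' >/dev/null
python3 -c "from h import *;st()"
python3 -m handwheel '[{"travel":[0,0,0],"turn":[0,0,0],"claw":0.6},{"travel":[0,0,0],"turn":[0,0,0],"claw":0.6}]' >/dev/null
for i in 1 2 3; do python3 -m handwheel '[{"travel":[0,0,0],"turn":[0,0,0],"claw":0.6}]' >/dev/null; python3 -c "from h import *;st()"; done
```

```text
t10.40 tcp-h 0.281 r 146.5 z 174.3 yaw-err 0.6 | Fcw -1.02 Frad -0.21 Fz 0.92 w 34.2
t10.50 tcp-h 0.281 r 146.6 z 174.2 yaw-err 0.6 | Fcw -0.80 Frad 0.65 Fz 0.16 w 34.1
t10.60 tcp-h 0.281 r 146.6 z 174.3 yaw-err 0.6 | Fcw -1.04 Frad 0.39 Fz -0.24 w 34.1
step
t10.80 tcp-h 0.327 r 146.5 z 174.2 yaw-err 0.2 | Fcw -4.95 Frad -2.15 Fz 1.22 w 34.5
t11.10 tcp-h 0.331 r 146.6 z 174.3 yaw-err 0.5 | Fcw -2.23 Frad -0.99 Fz -0.04 w 34.2
t11.20 tcp-h 0.331 r 146.6 z 174.3 yaw-err 0.5 | Fcw -1.39 Frad -0.56 Fz -0.03 w 34.3
t11.30 tcp-h 0.331 r 146.6 z 174.3 yaw-err 0.5 | Fcw -2.54 Frad -0.98 Fz 1.01 w 34.0
```

```bash
python3 -m handwheel '[{"travel":[0.0001,-0.0091,0],"turn":[0,0,0.008],"claw":0.6},{"travel":[0.0005,-0.0182,0],"turn":[0,0,0.0159],"claw":0.6}]' >/dev/null
python3 -c "from h import *;st()"
python3 -m handwheel '[{"travel":[0,0,0],"turn":[0,0,0],"claw":0.6},{"travel":[0,0,0],"turn":[0,0,0],"claw":0.6}]' >/dev/null
for i in 1 2 3 4 5; do python3 -m handwheel '[{"travel":[0,0,0],"turn":[0,0,0],"claw":0.6}]' >/dev/null; python3 -c "from h import *;st()"; done
```

```text
t11.50 tcp-h 0.377 r 146.6 z 174.2 yaw-err 0.2 | Fcw -7.28 Frad -0.39 Fz 1.48 w 34.3
t11.80 tcp-h 0.381 r 146.7 z 174.3 yaw-err 0.5 | Fcw -2.47 Frad 0.27 Fz 0.46 w 34.0
t11.90 tcp-h 0.380 r 146.7 z 174.2 yaw-err 0.5 | Fcw -3.40 Frad -0.24 Fz -0.31 w 34.5
t12.00 tcp-h 0.380 r 146.6 z 174.3 yaw-err 0.5 | Fcw -2.84 Frad -0.64 Fz -0.40 w 34.0
t12.10 tcp-h 0.380 r 146.7 z 174.3 yaw-err 0.5 | Fcw -2.63 Frad -1.01 Fz -0.27 w 34.1
t12.20 tcp-h 0.380 r 146.7 z 174.3 yaw-err 0.5 | Fcw -3.10 Frad -0.61 Fz 0.67 w 34.1
```

```bash
python3 -m handwheel '[{"travel":[0.0001,-0.0045,0],"turn":[0,0,0.004],"claw":0.6},{"travel":[0.0001,-0.0091,0],"turn":[0,0,0.008],"claw":0.6}]' >/dev/null
python3 -c "from h import *;st()"
python3 -m handwheel '[{"travel":[0,0,0],"turn":[0,0,0],"claw":0.6},{"travel":[0,0,0],"turn":[0,0,0],"claw":0.6}]' >/dev/null
for i in 1 2 3 4 5; do python3 -m handwheel '[{"travel":[0,0,0],"turn":[0,0,0],"claw":0.6}]' >/dev/null; python3 -c "from h import *;st()"; done
```

```text
t12.40 tcp-h 0.401 r 146.6 z 174.2 yaw-err 0.2 | Fcw -7.21 Frad -1.43 Fz 1.48 w 34.0
t12.70 tcp-h 0.403 r 146.6 z 174.3 yaw-err 0.4 | Fcw -5.97 Frad -1.00 Fz 0.83 w 34.2
t12.80 tcp-h 0.403 r 146.7 z 174.2 yaw-err 0.4 | Fcw -4.30 Frad -1.60 Fz 0.79 w 34.1
t12.90 tcp-h 0.404 r 146.6 z 174.3 yaw-err 0.4 | Fcw -5.38 Frad -1.01 Fz 1.05 w 34.0
t13.00 tcp-h 0.403 r 146.6 z 174.2 yaw-err 0.3 | Fcw -6.03 Frad 0.33 Fz 0.60 w 34.0
t13.10 tcp-h 0.403 r 146.7 z 174.3 yaw-err 0.4 | Fcw -4.88 Frad -1.14 Fz 0.21 w 34.4
```

```bash
python3 -m handwheel '[{"travel":[0.0001,-0.0055,0],"turn":[0,0,0.0048],"claw":0.6}]' >/dev/null
python3 -c "from h import *;st()"
for i in 1 2 3 4 5 6; do python3 -m handwheel '[{"travel":[0,0,0],"turn":[0,0,0],"claw":0.6}]' >/dev/null; python3 -c "from h import *;st()"; done
```

```text
t13.20 tcp-h 0.415 r 146.6 z 174.2 yaw-err 0.2 | Fcw -7.24 Frad -0.00 Fz 1.76 w 34.2
t13.30 tcp-h 0.418 r 146.7 z 174.2 yaw-err 0.3 | Fcw -5.52 Frad -0.78 Fz 2.93 w 34.5
t13.40 tcp-h 0.418 r 146.7 z 174.2 yaw-err 0.3 | Fcw -5.98 Frad -0.30 Fz 1.59 w 34.4
t13.50 tcp-h 0.418 r 146.7 z 174.2 yaw-err 0.3 | Fcw -5.25 Frad -0.96 Fz 1.41 w 34.4
t13.60 tcp-h 0.418 r 146.7 z 174.2 yaw-err 0.3 | Fcw -5.55 Frad -0.70 Fz 1.21 w 34.2
t13.70 tcp-h 0.418 r 146.7 z 174.2 yaw-err 0.3 | Fcw -5.39 Frad -1.09 Fz 1.65 w 34.0
t13.80 tcp-h 0.418 r 146.7 z 174.2 yaw-err 0.3 | Fcw -5.86 Frad -0.15 Fz 1.32 w 34.2
```

```bash
python3 -m handwheel '[{"travel":[0,0.008,0],"turn":[0,0,0],"claw":0.5},{"travel":[0,0.016,0],"turn":[0,0,0],"claw":0.5},{"travel":[0,0.016,0],"turn":[0,0,0],"claw":0.5}]'
python3 - <<'E'
from h import *
st()
cv2.imwrite("pics/w9.png",cams.grab_frame("wrist")[:,:,::-1])
E
```

```text
time: 14.1
tool_pos: [540.7, 66.6, 174.4]
tcp_rot: [-180.0, 0.0, -39.7]
force: [-0.2, 0.0, 0.3]
gripper_width: 42.7
t14.10 tcp-h 0.376 r 146.8 z 174.4 yaw-err -2.1 | Fcw -0.10 Frad 0.16 Fz 0.32 w 42.7
```

View pics/w9.png

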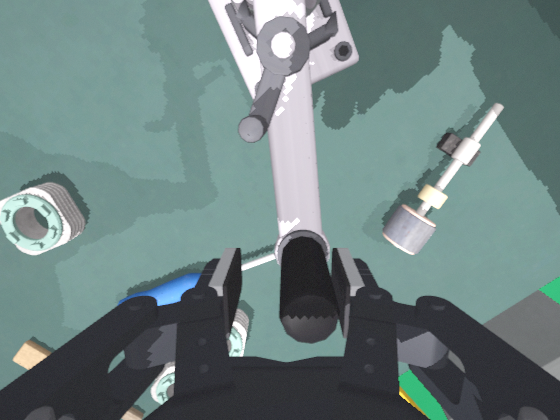

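```bash
python3 - <<'E'
from h import *
def ang(p): 
    v=p[:2]-H; return round(163.9*np.pi/180-np.arctan2(v[1],v[0])%6.2832,3), round(float(np.linalg.norm(v)),1)
s=read_state()
for nm,u,v,z in (("base",302,247,158),("top",309,320,212),("piv",283,46,163)): print(nm,ang(plane("wrist",u,v,z,s)))
E
python3 -m handwheel '[{"travel":[0,0.01,0],"turn":[0,0,0],"claw":0.4},{"travel":[0,0.01,0],"turn":[0,0,0],"claw":0.4}]'
python3 - <<'E'
from h import *
st()
cv2.imwrite("pics/w10.png",cams.grab_frame("wrist")[:,:,::-1])
E
```

```text
base (np.float64(0.323), 143.0)
top (np.float64(0.326), 146.7)
piv (np.float64(0.344), 51.0)
time: 14.35
tool_pos: [538.1, 63.3, 174.3]
tcp_rot: [180.0, 0.0, -39.7]
force: [-0.3, 0.4, 0.7]
gripper_width: 51.3
t14.35 tcp-h 0.347 r 146.9 z 174.3 yaw-err -3.7 | Fcw 0.15 Frad 0.49 Fz 0.66 w 51.3
```

View pics/w10.png

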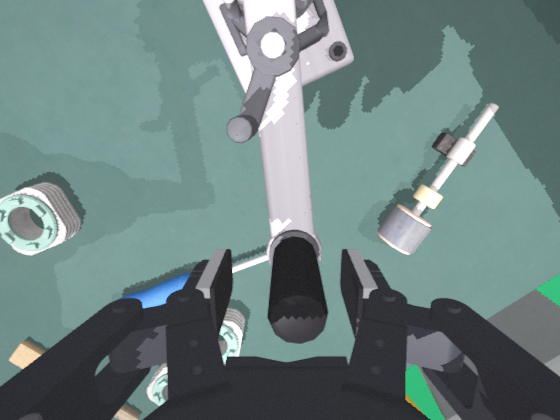

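```bash
python3 - <<'E'
from h import *
def ang(p): 
    v=p[:2]-H; return round(163.9*np.pi/180-np.arctan2(v[1],v[0])%6.2832,3), round(float(np.linalg.norm(v)),1)
s=read_state()
print("w10")
for nm,u,v,z in (("base",295,246,158),("top",298,322,212),("piv",273,45,163)): print(nm,ang(plane("wrist",u,v,z,s)))
s6=dict(tool_pos=np.array([556.1,83.7,175.1]),tcp_rot=np.array([-179.9,0,-45.9]))
print("w6")
for nm,u,v,z in (("base",297,247,158),("top",303,318,212),("piv",293,45,163)): print(nm,ang(plane("wrist",u,v,z,s6)))
E
python3 - <<'E'
import cv2
for n in("w6","w10"):
    f={"w6":"pics/wrist6.png","w10":"pics/w10.png"}[n]
    cv2.imwrite(f"pics/{n}zz.png",cv2.resize(cv2.imread(f)[0:160,180:400],None,fx=3,fy=3,interpolation=cv2.INTER_CUBIC))
E
```

```text
w10
base (np.float64(0.318), 142.5)
top (np.float64(0.324), 147.4)
piv (np.float64(0.342), 50.5)
w6
base (np.float64(0.497), 142.9)
top (np.float64(0.495), 146.0)
piv (np.float64(0.508), 50.5)
```

View pics/w10zz.png

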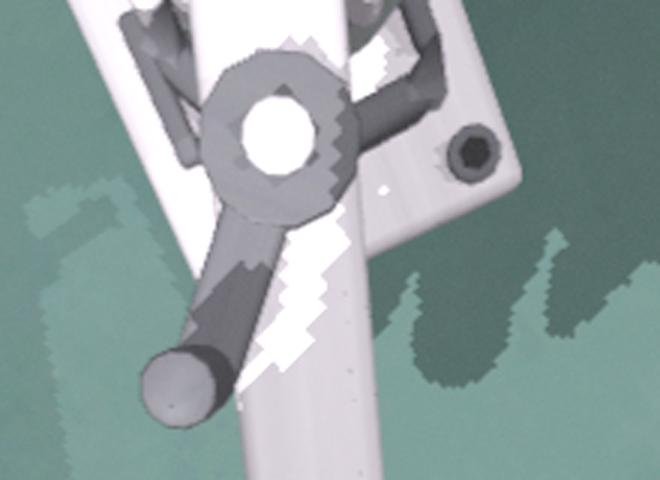

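```bash
python3 -m handwheel '[{"travel":[0,0,0],"turn":[0,0,0],"claw":0.6},{"travel":[0,0,0],"turn":[0,0,0],"claw":0.6},{"travel":[0,-0.004,0],"turn":[0,0,0],"claw":0.6}]' >/dev/null
python3 -c "from h import *;st()"
python3 -m handwheel '[{"travel":[0,-0.011,0],"turn":[0,0,0],"claw":0.6}]' >/dev/null
python3 -c "from h import *;st()"
python3 -m handwheel '[{"travel":[0,-0.017,0],"turn":[0,0,0.004],"claw":0.6}]' >/dev/null
python3 -c "from h import *;st()"
for i in 1 2 3 4 5; do python3 -m handwheel '[{"travel":[0,0,0],"turn":[0,0,0],"claw":0.6}]' >/dev/null; python3 -c "from h import *;st()"; done
```

```text
t14.70 tcp-h 0.360 r 146.8 z 174.3 yaw-err -3.0 | Fcw -0.62 Frad 0.59 Fz -0.51 w 34.0
t14.80 tcp-h 0.387 r 147.1 z 174.2 yaw-err -1.5 | Fcw -5.72 Frad 4.69 Fz 2.72 w 34.0
t14.90 tcp-h 0.431 r 147.4 z 174.1 yaw-err 0.3 | Fcw -8.73 Frad 5.55 Fz 2.68 w 34.3
t15.00 tcp-h 0.438 r 147.3 z 174.0 yaw-err 0.8 | Fcw -2.97 Frad 2.09 Fz 0.69 w 34.3
t15.10 tcp-h 0.436 r 147.2 z 174.0 yaw-err 0.7 | Fcw -3.32 Frad 3.46 Fz 0.10 w 34.4
t15.20 tcp-h 0.435 r 147.0 z 174.1 yaw-err 0.6 | Fcw -3.14 Frad 2.38 Fz -0.74 w 34.3
t15.30 tcp-h 0.436 r 146.9 z 174.1 yaw-err 0.6 | Fcw -3.91 Frad 3.00 Fz -1.44 w 33.8
t15.40 tcp-h 0.436 r 146.9 z 174.2 yaw-err 0.6 | Fcw -4.43 Frad 2.34 Fz -1.62 w 34.1
```

```bash
python3 -m handwheel '[{"travel":[0,0.012,0],"turn":[0,0,0],"claw":0.5},{"travel":[0,0.026,0],"turn":[0,0,0],"claw":0.35},{"travel":[0,0.026,0],"turn":[0,0,0],"claw":0.3},{"travel":[0,0.026,0],"turn":[0,0,0],"claw":0.3}]'
python3 - <<'E'
from h import *
st()
cv2.imwrite("pics/w11.png",cams.grab_frame("wrist")[:,:,::-1])
E
```

```text
time: 15.8
tool_pos: [539.9, 65.6, 174.4]
tcp_rot: [-180.0, -0.0, -40.4]
force: [0.5, 0.6, 0.5]
gripper_width: 59.7
t15.80 tcp-h 0.367 r 146.8 z 174.4 yaw-err -3.3 | Fcw 0.80 Frad -0.07 Fz 0.46 w 59.7
```

View pics/w11.png

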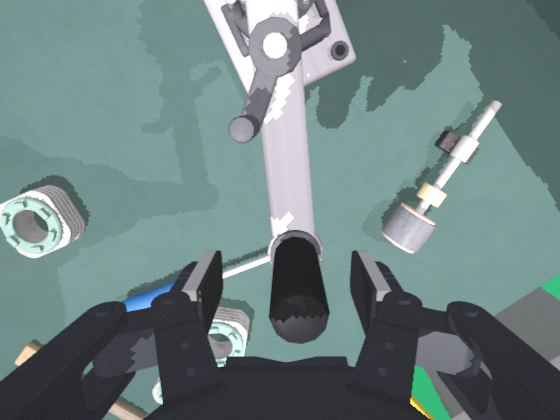

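Clear of the grip on both sides (grip at columns 270–328, pads at 220 and 352). Lift straight up and look.

```bash
python3 -m handwheel '[{"travel":[0,0,-0.08],"turn":[0,0,0],"claw":0.3},{"travel":[0,0,-0.18],"turn":[0,0,0],"claw":0.3},{"travel":[0,0,-0.28],"turn":[0,0,0],"claw":0.3},{"travel":[-0.1,0,-0.28],"turn":[0,0,0],"claw":0.3},{"travel":[-0.15,0,-0.28],"turn":[0,0,0],"claw":0.3}]'
python3 -m handwheel '[{"travel":[0,0,0],"turn":[0,0,0],"claw":0.3},{"travel":[0,0,0],"turn":[0,0,0],"claw":0.3},{"travel":[0,0,0],"turn":[0,0,0],"claw":0.3}]'
python3 - <<'E'
from h import *
def ang(p): 
    v=p[:2]-H; return round(163.9*np.pi/180-np.arctan2(v[1],v[0])%6.2832,3), round(float(np.linalg.norm(v)),1)
st();print(read_state()['tool_pos'])
for n in ("wrist","scene"): cv2.imwrite(f"pics/{n}12.png",cams.grab_frame(n)[:,:,::-1])
a=cv2.imread("pics/scene12.png")[150:270,235:350]; cv2.imwrite("pics/s12z.png",cv2.resize(a,None,fx=5,fy=5,interpolation=cv2.INTER_CUBIC))
E
```

```text
time: 16.35
tool_pos: [492.9, 106.0, 287.0]
tcp_rot: [-179.9, 0.0, -40.4]
force: [1.3, -0.5, -0.5]
gripper_width: 59.8
time: 16.65
tool_pos: [494.5, 104.0, 286.2]
tcp_rot: [180.0, -0.0, -40.5]
force: [0.6, -0.1, -0.2]
gripper_width: 59.7
t16.65 tcp-h 0.382 r 206.2 z 286.2 yaw-err -2.4 | Fcw 0.32 Frad -0.52 Fz -0.23 w 59.7
[494.54833645 103.98535074 286.20159911]
```

View pics/wrist12.png

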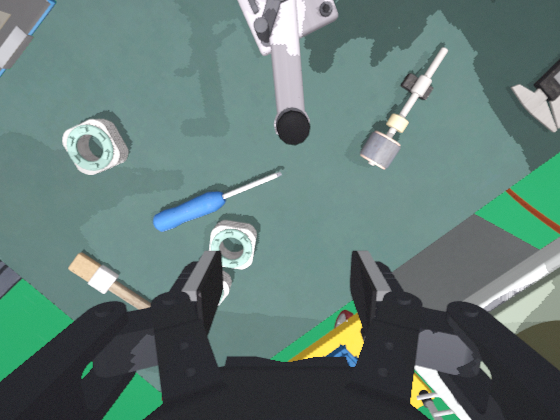

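View pics/s12z.png

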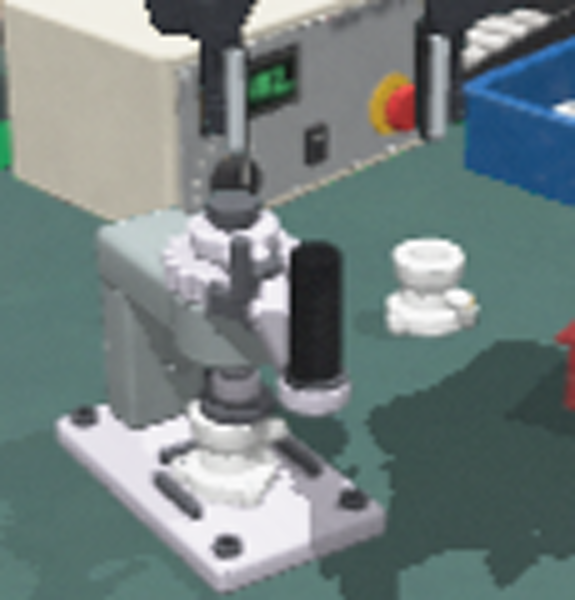

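```bash
python3 -c "
from bench import workorder; print(workorder.hand_in())"
```

```text
the job is handed in; nothing more can be done
None
```

I flipped the pawl lever over to tighten, drove the handle clockwise in two ratchet strokes, then added a short final push. After that I let go, lifted clear and handed the job in at about 17 s of the 72 s allowed. No verdict was reported.

**Last checks**
- **Lever:** it measured about 0.49 rad right after the flip, which is at its 0.45 stop within camera error. It still leaned to the tighten side in the later pictures.
- **Clamping force:** on the last push the grip took 8.7 N while moving. Held still it pushed back with 3.0 to 4.4 N, averaging about 3.5 N. Both fit "firmly tight", and I estimate roughly 60 N under the pad, but I could not measure it directly.
- **Scene:** the last pictures show the pad down on the casting, the casting upright in its nest, and the neighbouring parts where they were. The gripper was clear of everything.

**Readings that disagreed**
- **High held-still force:** during two very small steps near the end it read 5.3 to 5.5 N, above the 5 N given for crushing. The moving force then was only about 7.2 N. I put this down to the ratchet winding up while the screw stuck, because the next normal-speed push dropped back to about 3.5 N.
- **Handle springing back:** after the first release the handle moved back about 0.06 rad. I took this as the same ratchet give, not the screw loosening, and did not check it separately.

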